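# Hold a transformer in the corner of an assembly jig

## Robot

A 6-joint arm with a two-finger parallel gripper is mounted at the origin on a cart in front of the work surface, level with it; the furniture and walls round the work are solid. World frame = base frame: x ahead of the robot, y to its left, z up, the work surface at z = 0. Lengths are in mm, angles in rad, forces in N, time in s.
With the tool pointing down it reaches from about 350 to 850 mm from the base axis. Payload 8.1 kg.
Tool frame: the origin (TCP) lies between the finger pads; the fingertips stand 11 mm ahead of it and the grasp point (between the pads) lies 8 mm behind it; z points along the fingers, y is the line along which they close (so a half turn about z gives the same grasp; the last joint's range is limited). The gripper opens to 85 mm and grips with 20 to 120 N. Pads are 22 mm wide; open, the fingers measure 114 mm over their backs; the gripper's body (76 mm by 85 mm) begins 54 mm behind the grasp point. The pads swing forward as they close: fully open they stand 13 mm farther back than shut.
Start: joints at [1.019, 0.13, 1.488, -0, 1.523, -0.085], TCP at [269.999, 535.823, 242.292] pointing down, gripper open.
Joint ranges: [-2.96, 2.96], [-0.89, 2.26], [0.02, 2.5], [-1.34, 4.48], [0, 2.73], [-2.66, 2.66]. Speed limits (rad/s): [2.39, 2.39, 2.79, 3.14, 3.14, 3.14].

## Interface

Orientations are given as [roll, pitch, yaw] about the fixed x, y, z axes, in that order (R = Rz(yaw) Ry(pitch) Rx(roll)).
In Python, from cell import env, viewer gives the robot as it stands.
- The arm moves only by the shell command python3 -m jog 'ROWS' [OPENING] [FORCE]. ROWS is text: rows parted by semicolons, each of 4 numbers parted by spaces: the shift along the world's x, y, z in cm, then the turn about the world's z in rad. A call has 1 to 12 rows; each row shifts and turns the commanded pose from where the row before left it; what a row does not reach is not made up. A row lasts 1/12 s, in which the tool goes at most 41.7 mm and 7.16 degrees, less where a joint would pass 70% of its speed; a pose out of reach is approached as far as the arm can. A call with a gripper value outside its range is refused whole. OPENING is the closure, from -1 (fully open) to 1 (shut), so that 0 is half open, set as the call begins (- or left out, the last holds). The fingers move at their own pace and stop on an object; FORCE is the grip in N (left out, the last holds). Time passes only in rows, so rows that do not move let the fingers close. It gives the time, the measured TCP pose, the force, the opening and the grip force at its end, in the units of the state.
- env.observe(): the state, without advancing time (a new reading comes with each control period).
- viewer.capture(name): name is "scene" or "top" or "wrist"; returns the picture (400x640x3 uint8, red, green, blue); there is no depth.
- viewer.calibration(name): a dict with "fov_y" (degrees; the focal length in pixels is half the picture's height over the tangent of half this angle, whatever the lens; pixels are square), "cx", "cy" (the principal point, pixels), "R" (3x3) and "t" (3): a world point X has camera coordinates R X + t. Camera axes: x right, y down, z forward; pixel columns grow to the right and rows downward; lengths in mm; the calibration is good to about 2 mm. A picture is of the moment at which its call begins: read the wrist's pose just before it. calibration takes no time and is no camera call; for the wrist camera it gives the pose at the moment of the call.
- env.sign_off(): hands the job in; it is judged then, once.
The state is a dict: "time": time; "joint_positions": joint angles; "dq": joint speeds; "joint_torque": joint torques, N m; "tool_pos": TCP position; "orientation": TCP orientation; "wrist_force": force on the tool from outside, world axes, zero at the start; "torque": the same for the moment, N m; "gripper_width": opening from 0.0 (shut) to 1.0 (fully open); "finger_force": force on a finger pad.
Only numpy, scipy, OpenCV 4.12 (cv2) and the standard library are available. Lean on these libraries where they do the work, as an engineer would, in place of code of your own. Each camera call takes 0.05 s, during which the arm holds its last target. There are 200 camera calls.

## Task

Two small transformers stand on the bench: take the larger one and stand it flat and upright on the base plate of the metal corner jig, then push it firmly but without forcing it into the corner, so that it sits square and presses against both fences at once. Finish while still holding it pressed there with the gripper - do not let go - and leave the smaller transformer where it is.

Things in the scene. Friction and masses are not known exactly. Their poses are not given: they have to be found in the camera images.
- big_transformer: The larger of two transformers of the same shape: upright dark ferrite core with a yellow taped coil on a flat black base; loose, about 90 g, 30 mm (x) by 34 mm (y), 32 mm tall. Origin: at the centre of the underside (within 1 mm), z up. Starts upright on the bench. Its base, about 4 mm thick, fills the full 30 x 34 mm.
- big_center (a point): Centre of the larger transformer, 16 mm above its underside; axes as the transformer's. The coil is 28 mm wide along x and 20 mm along y, 8 to 28 mm above the underside; the core 14 mm along x, 34 mm along y, up to the top. Good to grip over the coil, across x, with the fingertips above fence height.
- small_center (a point): Centre of the smaller transformer (23 x 27 x 26 mm, same shape), 13 mm above its underside; to be left where it is.
- corner (a point): The jig's corner: where the inner faces of its two fences would meet, on top of the base plate, 8 mm above the bench. Frame turns with the jig (yaw differs per run): +x points into the far fence, +y into the left fence, z up; the part goes on the -x, -y side. Plate: fixed, bare aluminium, 120 x 120 x 8 mm, its centre at x = y = -25 mm here.
- fence_far: Dark steel bar screwed to the plate, fixed: 12 mm thick, 71 mm long along the corner frame's y, its top 8 mm above the plate (16 mm above the bench). Its inner face is the plane x = 0 of the corner frame and spans y = -75 to -4 mm. Origin: centre of the bar's underside.
- fence_left: Dark steel bar screwed to the plate, fixed: 12 mm thick, 87 mm long along the corner frame's x, its top 8 mm above the plate. Its inner face is the plane y = 0 of the corner frame and spans x = -75 to +12 mm. Origin: centre of the bar's underside.
Mind the look-alikes: they are no part of the job. Leave any blue look-alike of the big_transformer alone.

How it is judged (in metres and radians):
At the end, for the whole second after the job is handed in: The larger transformer stands on the plate (centre 10-20 mm above it), upright within 5 degrees, square to the fences within 4.5 degrees (any way round), its centre 11-22 mm from each fence face, pressing each fence and touched by the fingers with over 1 N each, slower than 10 mm/s (contact force between big_transformer and fence_far above 1 N and contact force between big_transformer and fence_left above 1 N and contact force between the fingers and big_transformer above 1 N and angle between big_center's own z axis and vertical below 0.09 rad and (angle between the x axis of big_center and the x axis of corner, either way round below 0.08 rad or angle between the x axis of big_center and the y axis of corner, either way round below 0.08 rad) and x of big_center in the frame of corner between -0.022 and -0.011 m and y of big_center in the frame of corner between -0.022 and -0.011 m and z of big_center in the frame of corner between 0.01 and 0.02 m and linear speed of big_transformer below 0.01 m/s); the arm keeps its last pose, push and grip.
It fails at once if the transformer is forced against a fence with more than 40 N (contact force between big_transformer and fence_far above 40 N or contact force between big_transformer and fence_left above 40 N).
It fails at once if the smaller transformer is moved by more than 20 mm (distance of small_center from where it was at the start of the episode above 0.02 m).
It also fails if it takes over 48 s, if anything falls off the work surface, if the arm or the gripper's body presses on something with over 40 N, if the wrist force passes 120 N, or if a joint passes its speed limit or range.

## Working session

There is one attempt and no reset: what is moved stays moved. The work goes in short steps, Python scripts to look and compute and a shell command to move; the robot and the scene stay as the last step left them, time stands still between calls to the robot, and variables do not carry over. Pictures are saved under pics/ and viewed, at most 10 in all, crops included, and the job is handed in when it is done.

```bash
ls; mkdir -p pics; python3 - <<'E'
from cell import env, viewer
import cv2,json
for n in ("top","scene"):
    im=viewer.capture(n); c=viewer.calibration(n)
    cv2.imwrite(f"pics/{n}0.png",im[:,:,::-1]); print(n,c)
print(env.observe())
E
```

```text
pics
top {'fov_y': 42.43191807738585, 'cx': 307.34809181524895, 'cy': 193.77286376343935, 'R': array([[ 0.02736422, -0.99941923, -0.02030788],
       [-0.99458025, -0.02518196, -0.10087615],
       [ 0.10030617,  0.02295822, -0.99469171]]), 't': array([ -21.94778653,  449.57917663, 1140.4596811 ])}
scene {'fov_y': 57.015148839324986, 'cx': 320.52163906460595, 'cy': 202.36314183312427, 'R': array([[ 0.78902212, -0.61397367,  0.02191856],
       [-0.37496923, -0.50952348, -0.77445716],
       [ 0.48666433,  0.60284505, -0.63224653]]), 't': array([-360.39043638,  203.04746465,  704.44135322])}
{'time': 0.1, 'joint_positions': array([ 1.01860153e+00,  1.31111627e-01,  1.48916002e+00,  1.55049975e-05,
        1.52300989e+00, -8.53897700e-02]), 'dq': array([-0.00062922, -0.00272004, -0.00303578, -0.00062733,  0.00112007,
       -0.00024352]), 'joint_torque': array([ 1.46661543e-03, -5.70956576e+01, -5.01939154e+01, -2.27794017e-04,
        8.27780867e-03, -4.22086396e-05]), 'tool_pos': array([269.74051191, 535.41528786, 241.33948664]), 'orientation': array([-3.13991124e+00, -1.59468121e-04,  2.67478674e+00]), 'wrist_force': array([-0.29252232,  0.44472851, -0.64899248]), 'torque': array([-0.00288746,  0.01426066, -0.01503411]), 'finger_force': 0.0, 'gripper_width': 0.9995798366719093}
```

View pics/top0.png

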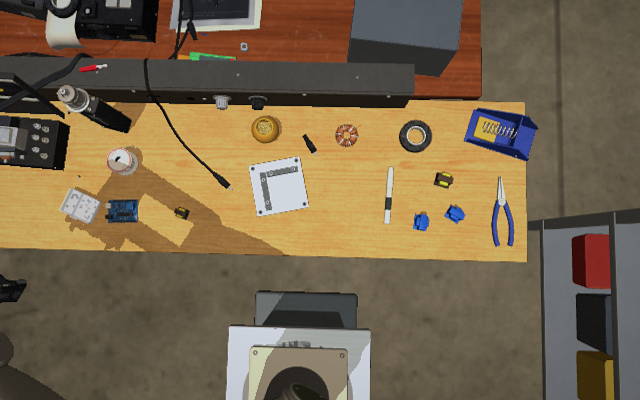

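View pics/scene0.png

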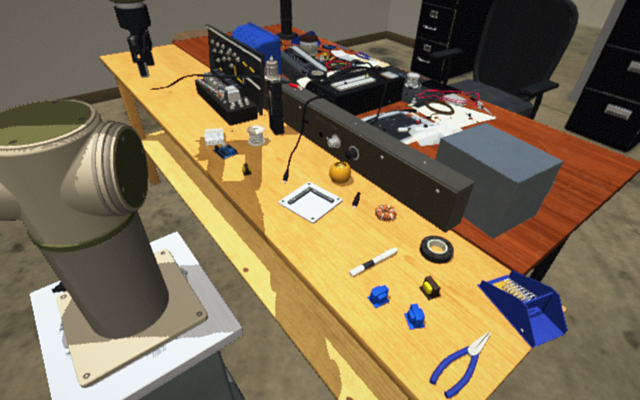

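The top view shows the big transformer at (444,180), the small one at (181,213), the jig at (279,186) and two blue look-alikes at (422,221) and (455,213). In the scene view the big one is at (430,288) and the jig at (310,200). I'll enlarge these areas.

```bash
cat > h.py <<'E'
import numpy as np, cv2
from cell import env, viewer
def K(c): f=200/np.tan(np.radians(c["fov_y"]/2)); return np.array([[f,0,c["cx"]],[0,f,c["cy"]],[0,0,1]])
def P(c): return K(c)@np.c_[c["R"],c["t"]]
def onz(c,px,z):
    R,t=np.array(c["R"]),np.array(c["t"]); o=-R.T@t; d=R.T@np.linalg.inv(K(c))@np.array([*px,1.]); return o+d*(z-o[2])/d[2]
def tri(c1,p1,c2,p2):
    X=cv2.triangulatePoints(P(c1),P(c2),np.array(p1,float).reshape(2,1),np.array(p2,float).reshape(2,1))[:,0]; return X[:3]/X[3]
def proj(c,X): u=P(c)@np.array([*X,1.]); return u[:2]/u[2]
def crop(im,x,y,w,h,k): return cv2.resize(im[y:y+h,x:x+w],None,fx=k,fy=k,interpolation=cv2.INTER_CUBIC)
E
python3 - <<'E'
from h import *
t=cv2.imread("pics/top0.png"); s=cv2.imread("pics/scene0.png")
a=np.hstack([crop(t,240,145,80,80,5)[:300*2],crop(s,270,165,80,80,5)])
b=np.vstack([np.hstack([crop(t,424,165,40,20,10),crop(s,410,272,40,20,10)])])
b=np.hstack([crop(t,424,165,50,25,8),crop(s,410,275,50,25,8)])
cv2.imwrite("pics/c1.png",np.vstack([a,b]))
ct=viewer.calibration("top");cs=viewer.calibration("scene")
print(tri(ct,(444,180),cs,(430,288)),tri(ct,(279,186),cs,(310,201)), onz(ct,(181,213),13))
E
```

```text
[ 489.90251873 -318.93698816   11.82972922] [467.61842439  56.48746309   3.33092601] [399.65187499 276.78788201  13.        ]
```

View pics/c1.png

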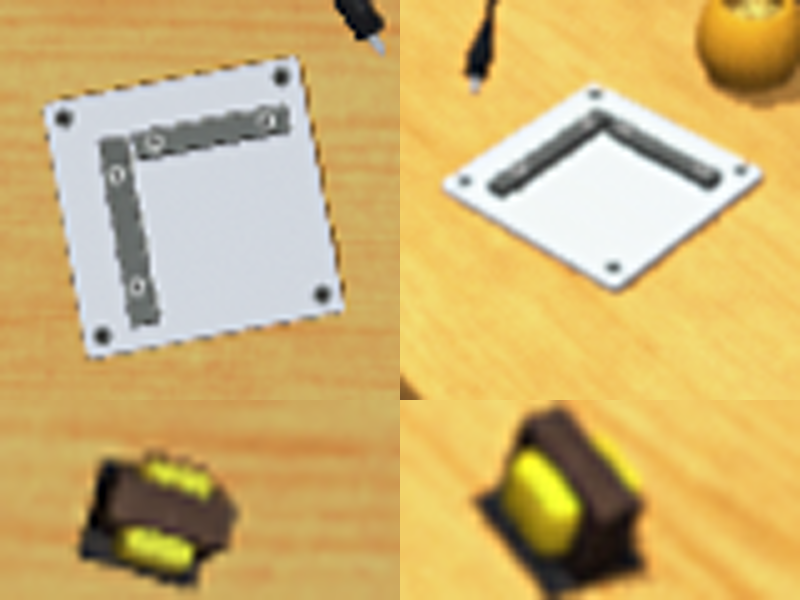

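The enlarged crops show the jig plate corners in the top view at crop (44,104), (297,57), (345,310), (87,358), and in the scene view at (194,84), (364,175), (218,290), (43,182). The fences meet near crop (133,160). The big transformer's core runs at about 12° to the image row, with its coil on both sides. Next I'll fit the jig pose and triangulate the transformer.

```bash
python3 - <<'E'
from h import *
ct=viewer.calibration("top");cs=viewer.calibration("scene")
T=np.array([(44,104),(297,57),(345,310),(87,358)])/5+[240,145]-.4
S=np.array([(194,84),(364,175),(218,290),(43,182)])/5+[270,165]-.4
X=np.array([tri(ct,a,cs,b) for a,b in zip(T,S)]);print(X.round(1)); 
print([np.linalg.norm(X[i]-X[i-1]).round(1) for i in range(4)])
Z=np.array([onz(ct,a,8) for a in T])[:,:2];Zs=np.array([onz(cs,b,8) for b in S])[:,:2];print(Z.round(1),Zs.round(1))
for Q in (Z,Zs,X[:,:2]):
    c=Q.mean(0); ux=(Q[0]+Q[1]-Q[2]-Q[3]); uy=Q[0]+Q[3]-Q[1]-Q[2]
    a=np.arctan2(ux[1],ux[0]); b=np.arctan2(-uy[0],uy[1]); y=(a+b)/2
    print("c",c,"yaw",a,b,"corner",c+25*np.array([np.cos(y)-np.sin(y),np.sin(y)+np.cos(y)]))
# inner fence corner seen in top
print("fence inner meet", onz(ct,np.array([133,160])/5+[240,145]-.4,12))
# transformer: base corners / top, top view & scene
tc=lambda x,y:(x/8+424-.4,(y-400)/8+165-.4); sc=lambda x,y:((x-400)/8+410-.4,(y-400)/8+275-.4)
print("core top near right", tri(ct,tc(196,582)if 0 else tc(222,540),cs,sc(590,545)))
print("base z0", onz(ct,tc(82,555),2),onz(ct,tc(195,585),2))
E
```

```text
[[514.1 128.4   4.5]
 [539.4  12.1   2.5]
 [422.8 -13.5   2.4]
 [397.5 103.7   6. ]]
[np.float64(119.2), np.float64(119.1), np.float64(119.3), np.float64(120.0)]
[[513.7 127.8]
 [538.4  11.9]
 [422.2 -13.4]
 [397.2 103.6]] [[510.9 124.7]
 [534.6   7.1]
 [419.5 -18.6]
 [396.6 101.4]]
c [467.86026134  57.47158846] yaw 0.20950110770447222 0.21003808121439935 corner [487.10637055  87.1294252 ]
c [465.40416702  53.64338701] yaw 0.21046227190595265 0.19410286153444462 corner [484.87178378  83.1562977 ]
c [468.43241884  57.70055688] yaw 0.2122479624644915 0.21340309159191148 corner [487.58780597  87.41706985]
fence inner meet [488.17709598  85.41644109  12.        ]
core top near right [ 484.07079126 -333.43733282   16.83105343]
base z0 [ 481.95092607 -298.69636434    2.        ] [ 474.11208154 -330.86332744    2.        ]
```

```bash
python3 -m jog '1.0 -4 0 -0.1;1.0 -4 0 -0.1;1.0 -4 0 -0.1;1.0 -4 0 -0.1;1.0 -4 0 -0.1;1.0 -4 0 -0.1;1.0 -4 0 -0.1;1.0 -4 0 -0.1;1.0 -4 0 -0.1;1.0 -4 0 -0.1;1.0 -4 0 -0.1;1.0 -4 0 -0.1' -1; python3 -m jog '1.0 -4 0 -0.1;1.0 -4 0 0;1.0 -4 0 0;1.0 -4 0 0;1.0 -4 0 0;1.0 -4 0 0;1.0 -4 0 0;1.0 -4 0 0;1.0 -4 0 0;0 0 0 0;0 0 0 0'
```

```text
time: 1.1
tool_pos: [389.7, 53.9, 242.2]
orientation: [3.141, -0.0, 1.47]
wrist_force: [0.8, -0.2, -0.1]
gripper_width: 1.0
finger_force: 0.0
time: 2.02
tool_pos: [479.3, -305.8, 240.3]
orientation: [-3.138, -0.001, 1.372]
wrist_force: [-0.5, 0.5, 0.5]
gripper_width: 0.999
finger_force: 0.0
```

Jig corner ≈ (486.5, 86), yaw ≈ 0.21, and the plate side comes out at about 119.5 mm against the given 120. The plate height is 2–6 mm against the expected 8, so the accuracy is limited to a few mm. The base edge measures 33 mm (34 given). Next is the wrist view from two places.

```bash
cat > w.py <<'E'
import sys,pickle
from h import *
n=sys.argv[1]; c=viewer.calibration("wrist"); im=viewer.capture("wrist")[:,:,::-1]
cv2.imwrite(f"pics/{n}.png",im); pickle.dump(c,open(f"pics/{n}.pkl","wb"))
E
python3 w.py w1; python3 -m jog '1.0 -1.3 -4 -0.04;0 0 -4 0;0 0 0 0;0 0 0 0'; python3 w.py w2
python3 -c "
import cv2,numpy as np
a=cv2.imread('pics/w1.png');b=cv2.imread('pics/w2.png')
cv2.imwrite('pics/w12.png',np.hstack([cv2.resize(i,(400,250)) for i in(a,b)]))"
```

```text
time: 2.4
tool_pos: [488.0, -314.1, 161.7]
orientation: [-3.136, -0.003, 1.336]
wrist_force: [0.2, 0.1, 0.9]
gripper_width: 0.998
finger_force: 0.0
```

View pics/w12.png

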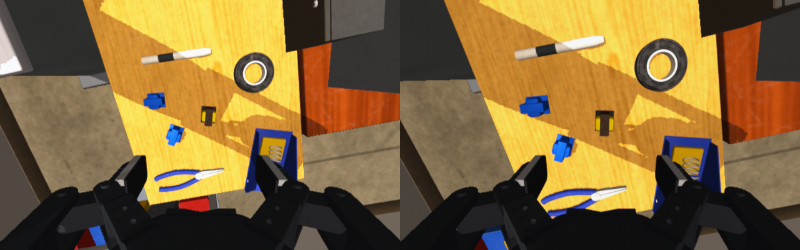

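Both wrist pictures show the transformer upright between the fingers: full-size pixel about (333,186) in w1 and (326,197) in w2. I'll crop around those points.

```bash
python3 -c "
from h import *
a=cv2.imread('pics/w1.png');b=cv2.imread('pics/w2.png')
cv2.imwrite('pics/w12c.png',np.hstack([crop(a,308,161,50,50,8),crop(b,301,172,50,50,8)]))"
```

```text
(no output)
```

View pics/w12c.png

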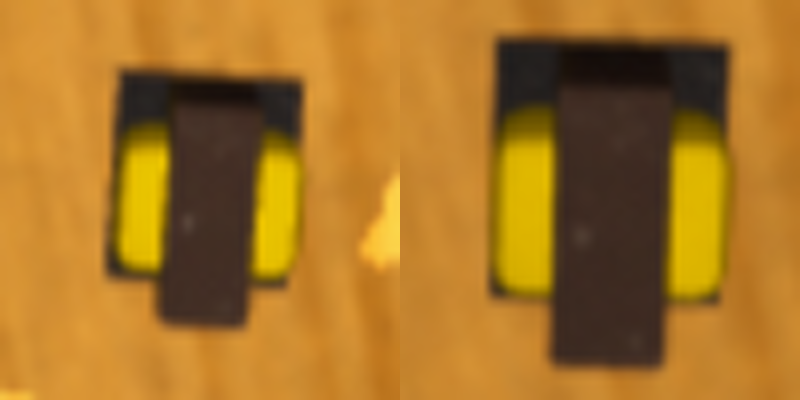

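The crops show the base corners and the core-top corners clearly in both views. I'll triangulate them.

```bash
python3 - <<'E'
from h import *; import pickle
c1,c2=[pickle.load(open(f"pics/w{i}.pkl","rb")) for i in (1,2)]
A=lambda p,o:np.array(p)/8+o-.44
b1=A([(120,70),(302,80),(288,286),(106,274)],[308,161]);b2=A([(97,38),(330,45),(318,303),(90,296)],[301,172])
t1=A([(172,102),(263,107),(245,327),(157,320)],[308,161]);t2=A([(158,85),(270,90),(262,368),(150,363)],[301,172])
for n,p,q,z in(("base",b1,b2,4),("top",t1,t2,32)):
    X=np.array([tri(c1,a,c2,b) for a,b in zip(p,q)]);print(n,"heights",X[:,2].round(1),"mean",X.mean(0).round(1))
    for c,pp in((c1,p),(c2,q)):
        Y=np.array([onz(c,a,z) for a in pp]);d=Y[0]+Y[1]-Y[2]-Y[3];e=Y[1]+Y[2]-Y[0]-Y[3]
        print(Y.mean(0).round(1),"long dir",np.arctan2(d[1],d[0]).round(3),"short",np.arctan2(e[1],e[0]).round(3),"len",np.linalg.norm(d)/2,np.linalg.norm(e)/2)
E
```

```text
base heights [-0.4  2.2 13.   8.7] mean [ 490.7 -316.2    5.9]
[ 490.6 -316.6    4. ] long dir 1.317 short -0.259 len 33.71303922430532 29.379241256805457
[ 490.8 -317.1    4. ] long dir 1.307 short -0.263 len 33.985582208422024 29.502312134629076
top heights [28.3 45.7 37.3 34.9] mean [ 490.6 -315.5   36.6]
[ 490.5 -316.3   32. ] long dir 1.311 short -0.266 len 33.580616331666015 13.412864285440314
[ 490.7 -317.    32. ] long dir 1.315 short -0.278 len 33.52271539044772 13.049336483596381
```

The length (33.7 vs 34), width (29.4 vs 30), core-top height (mean 36.6 vs 32) and base height (5.9 vs 4) all agree. The centre is (490.6, -316.7), yaw -0.262, so the tool yaw should be 1.309. I'll half-close the gripper to stay clear of the blue parts and go down.

```bash
python3 -m jog '0.26 -0.26 -3 -0.027;0 0 -3 0;0 0 -3 0;0 0 -2 0;0 0 0 0;0 0 0 0' -0.2 40; python3 w.py w3; python3 - <<'E'
from h import *; import pickle
c=pickle.load(open("pics/w3.pkl","rb")); im=cv2.imread("pics/w3.png"); u=proj(c,(490.6,-316.7,16)); print(u)
x,y=int(u[0])-100,int(u[1])-65; cv2.imwrite("pics/w3c.png",crop(im,max(x,0),max(0,y),200,130,4))
E
```

```text
time: 2.95
tool_pos: [493.2, -319.4, 56.0]
orientation: [3.14, 0.001, 1.309]
wrist_force: [0.2, -0.1, 0.2]
gripper_width: 0.596
finger_force: 0.0
[317.76683849 230.7975125 ]
```

View pics/w3c.png

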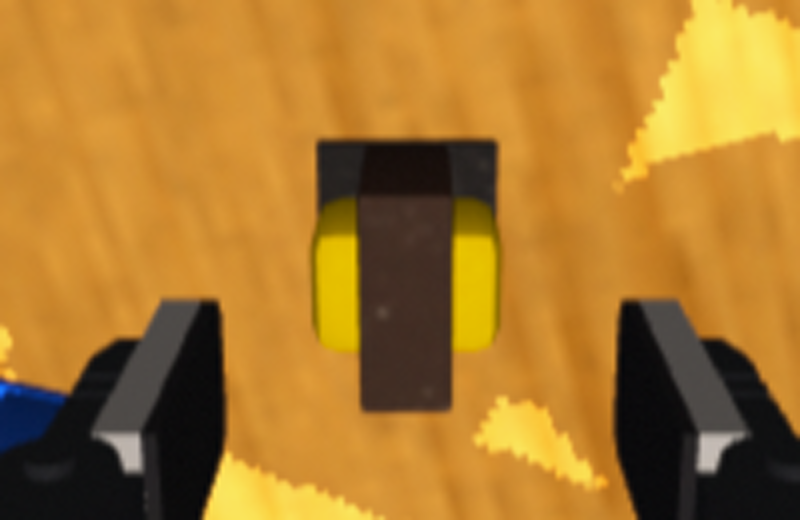

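The picture shows the transformer square between the pads, with its core centre at crop x≈406 and the finger midline at ≈420. That matches the measured 2.6 mm offset of the tool, so I'll correct it, go down and grip.

```bash
python3 -m jog '-0.26 0.27 0 0;0 0 -1.7 0;0 0 -1.7 0;0 0 0 0;0 0 0 0' -0.2 40; python3 -m jog '0 0 0 0;0 0 0 0;0 0 0 0;0 0 0 0;0 0 0 0;0 0 0 0' 1 40
```

```text
time: 3.42
tool_pos: [489.8, -316.7, 21.0]
orientation: [3.141, 0.0, 1.308]
wrist_force: [0.0, -0.6, 1.3]
gripper_width: 0.605
finger_force: 0.0
time: 3.92
tool_pos: [491.0, -317.6, 22.1]
orientation: [3.138, 0.001, 1.308]
wrist_force: [-0.5, 0.6, 8.5]
gripper_width: 0.323
finger_force: 40.9
```

The grip is good: width 0.323 × 85 ≈ 27.5 mm (coil 28) at 41 N. I'll lift, carry it to above the plate with standoff from the fences, and turn it by +0.47.

```bash
python3 -m jog '0 0 1 0;0 0 3 0;0 0 3 0;0 2 1 0.04;-0.2 3.5 0 0.06;-0.3 4 0 0.06;-0.3 4 0 0.06;-0.3 4 0 0.06;-0.3 4 0 0.06;-0.3 4 0 0.06;-0.3 4 0 0.073;-0.3 4 0 0'; python3 -m jog '-0.4 3.4 0 0;0 0 0 0;0 0 0 0;0 0 0 0'; python3 w.py w4; python3 - <<'E'
from h import *; import pickle
c=pickle.load(open("pics/w4.pkl","rb"))
for X in [(486.5,86,8),(466,52,16)]: print(proj(c,X))
t=viewer.capture("top"); cv2.imwrite("pics/top1.png",t[:,:,::-1])
im=cv2.imread("pics/w4.png"); cv2.imwrite("pics/w4c.png",crop(im,190,100,260,195,3))
E
```

```text
time: 4.92
tool_pos: [466.4, 20.1, 100.9]
orientation: [3.14, 0.0, 1.785]
wrist_force: [0.9, -0.4, -1.2]
gripper_width: 0.327
finger_force: 39.9
time: 5.25
tool_pos: [462.9, 52.3, 100.5]
orientation: [3.141, 0.001, 1.782]
wrist_force: [0.7, 0.8, -0.6]
gripper_width: 0.326
finger_force: 39.9
[360.54859279 175.38817505]
[325.68403858 213.82883109]
```

View pics/w4c.png

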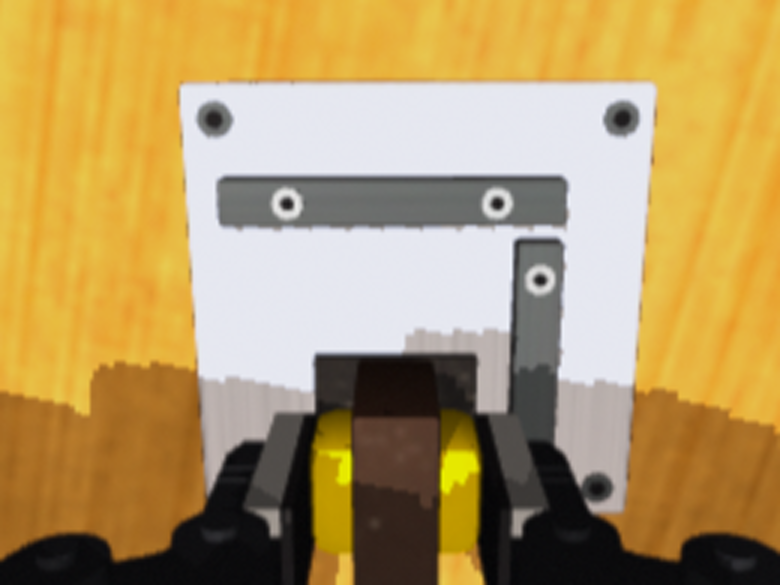

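The wrist view shows the part hanging square. The left fence's inner foot is at crop y≈228, the far fence's inner foot at x≈511, and the base's front edge at (315..476, 354). I'll measure the corner and the base from this calibrated view.

```bash
python3 - <<'E'
from h import *; import pickle
c=pickle.load(open("pics/w4.pkl","rb")); o=env.observe(); print(o["tool_pos"],o["orientation"])
w=lambda p,z:onz(c,np.array(p)/3+[190,100]-.33,z)[:2]
f=[w((512,250),8),w((511,410),8)]; l=[w((221,228),8),w((566,228),8)]
df=f[0]-f[1]; dl=l[1]-l[0]
print("yaw far",np.arctan2(-df[0],df[1]),"left",np.arctan2(dl[1],dl[0]),"len left",np.linalg.norm(dl))
A=np.c_[df,-dl]; s=np.linalg.solve(A,l[0]-f[0]); C=f[0]+s[0]*df; print("corner",C)
Pl=[w(p,8) for p in((180,84),(655,84))]; print("plate side",np.linalg.norm(Pl[1]-Pl[0]),np.arctan2(*(Pl[1]-Pl[0])[::-1]))
zb=o["tool_pos"][2]-22+4; B=np.array([w((315,354),zb),w((476,354),zb)]); print("base edge",B,np.linalg.norm(B[1]-B[0]))
y=.21; R=np.array([[np.cos(y),np.sin(y)],[-np.sin(y),np.cos(y)]])
for CC in (C,[486.5,86]): print("corner frame base edge ends", (B-CC)@R.T, "tcp",R@(o["tool_pos"][:2]-CC))
E
```

```text
[462.98382882  51.40167092 100.18075022] [3.14110486e+00 4.31730024e-04 1.77959411e+00]
yaw far 0.24222279539900504 left 0.21236093207459805 len left 89.76262606293069
corner [486.42810802  85.75656992]
plate side 118.26026133649803 0.21238741793465324
base edge [[444.44022028  67.13693918]
 [473.00598621  73.29530397]] 29.222054001360007
corner frame base edge ends [[-44.94689861  -9.45778361]
 [-15.72492432  -9.38952916]] tcp [-30.09084864 -28.71296119]
corner frame base edge ends [[-45.0679566   -9.68087917]
 [-15.84598231  -9.61262471]] tcp [-30.21190663 -28.93605674]
```

Three independent estimates put the corner at (486.4, 86), yaw 0.21. The gaps are 15.5 mm to the far fence and 9.4 mm to the left fence. I'll lower the part onto the plate.

```bash
python3 -m jog '0 0 -2 0;0 0 -2 0;0 0 -2 0;0 0 -0.6 0;0 0 0 0;0 0 0 0;0 0 -0.1 0;0 0 0 0' ; python3 -m jog '0 0 -0.1 0;0 0 0 0;0 0 0 0'; python3 -m jog '0 0 -0.1 0;0 0 0 0;0 0 0 0'
```

```text
time: 6.02
tool_pos: [463.8, 52.1, 34.0]
orientation: [3.139, 0.0, 1.78]
wrist_force: [-1.0, 0.1, -0.7]
gripper_width: 0.328
finger_force: 39.9
time: 6.27
tool_pos: [463.0, 52.4, 32.2]
orientation: [3.141, 0.0, 1.781]
wrist_force: [0.6, 1.1, -0.8]
gripper_width: 0.324
finger_force: 39.9
time: 6.52
tool_pos: [462.5, 52.5, 30.6]
orientation: [-3.141, -0.0, 1.781]
wrist_force: [-0.8, -0.3, -1.0]
gripper_width: 0.329
finger_force: 39.9
```

```bash
for i in 1 2; do python3 -m jog '0 0 -0.05 0;0 0 0 0;0 0 0 0'; done | grep -E 'pos|wrist'; python3 -m jog '0 0 -0.05 0;0 0 0 0;0 0 0 0'
```

```text
tool_pos: [462.6, 52.4, 30.2]
wrist_force: [-0.2, -0.4, -1.2]
tool_pos: [462.7, 52.4, 30.1]
wrist_force: [-2.9, 0.4, 5.3]
time: 7.27
tool_pos: [462.7, 52.4, 30.0]
orientation: [-3.141, -0.0, 1.781]
wrist_force: [-5.7, -0.7, 11.9]
gripper_width: 0.319
finger_force: 41.3
```

Contact with the plate came at TCP z ≈ 30, as expected, and it responds at about 13 N/mm. I'll ease off a little and slide toward the left fence, then the far one, in corner axes: ux = (0.978, 0.209), uy = (-0.209, 0.978).

```bash
python3 -m jog '0 0 -0.0 0;-0.06 0.29 0.06 0;-0.1 0.49 0 0;0 0 0 0;0 0 0 0' | grep -E 'pos|wrist'; python3 -m jog '0.39 0.08 0 0;0.39 0.08 0 0;0.49 0.1 0 0;0 0 0 0;0 0 0 0'
```

```text
tool_pos: [461.3, 60.7, 30.1]
wrist_force: [-0.5, 1.6, 3.0]
time: 8.1
tool_pos: [474.4, 62.8, 30.1]
orientation: [3.14, 0.0, 1.781]
wrist_force: [1.4, 0.8, 2.5]
gripper_width: 0.322
finger_force: 40.3
```

```bash
python3 -m jog '-0.01 0.05 0 0;0 0 0 0;0 0 0 0' | grep -E 'pos|wrist'; python3 -m jog '-0.01 0.05 0 0;0 0 0 0;0 0 0 0' | grep -E 'pos|wrist';python3 -m jog '0.05 0.01 0 0;0 0 0 0;0 0 0 0' | grep -E 'pos|wrist';python3 -m jog '0.05 0.01 0 0;0 0 0 0;0 0 0 0' | grep -E 'pos|wrist'
```

```text
tool_pos: [473.9, 63.2, 30.1]
wrist_force: [2.0, -0.2, 3.0]
tool_pos: [473.7, 63.7, 30.0]
wrist_force: [0.5, -1.6, 5.0]
tool_pos: [473.7, 63.7, 30.0]
wrist_force: [-1.8, -2.9, 8.7]
tool_pos: [473.8, 63.7, 30.0]
wrist_force: [-4.3, -3.5, 12.8]
```

Forces are rising on all axes and motion in x has stopped. To tell fence contact from plate friction, I'll relieve z slightly and look.

```bash
python3 -m jog '0 0 0.05 0;0 0 0 0;0 0 0 0' | grep -E 'pos|wrist'; python3 -m jog '0 0 0.05 0;0 0 0 0;0 0 0 0' | grep -E 'pos|wrist|orient'; python3 - <<'E'
from h import *
c=viewer.calibration("wrist"); im=viewer.capture("wrist")[:,:,::-1]
u=proj(c,(486.4,86,8)); print(u); x,y=int(u[0])-80,int(u[1])-50; print(x,y)
cv2.imwrite("pics/w5c.png",crop(im,x,y,160,120,5))
E
```

```text
tool_pos: [473.8, 63.9, 30.1]
wrist_force: [-2.7, -1.4, 6.3]
tool_pos: [473.8, 64.2, 30.2]
orientation: [-3.14, -0.001, 1.781]
wrist_force: [0.2, 0.2, -0.5]
[352.50757255 214.89356611]
272 164
```

View pics/w5c.png

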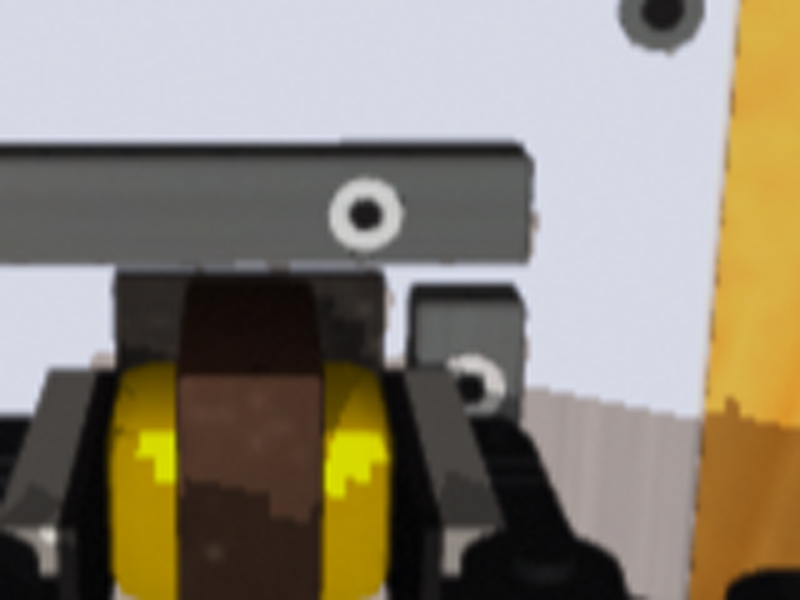

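The picture shows both gaps still open: about 1 mm to the left fence (base edge y≈272, fence y≈262) and about 3 mm to the far fence (base right x≈384, fence ≈410). The earlier force was plate friction. With the downward load gone, I'll carry on.

```bash
python3 -m jog '0.1 0.02 0 0;0 0 0 0;0 0 0 0' | grep -E 'pos|wrist'; python3 -m jog '0.1 0.02 0 0;0 0 0 0;0 0 0 0' | grep -E 'pos|wrist'; python3 -m jog '0.05 0.01 0 0;0 0 0 0;0 0 0 0' | grep -E 'pos|wrist'; python3 -m jog '0.05 0.01 0 0;0 0 0 0;0 0 0 0' | grep -E 'pos|wrist'
```

```text
tool_pos: [475.5, 64.2, 30.7]
wrist_force: [0.6, -0.5, -0.9]
tool_pos: [476.5, 64.4, 30.8]
wrist_force: [0.2, 0.2, -0.3]
tool_pos: [476.6, 64.4, 30.6]
wrist_force: [-2.4, -0.4, 0.8]
tool_pos: [476.6, 64.4, 30.5]
wrist_force: [-4.8, -0.8, 1.4]
```

The far fence is contacted (Fx −4.8 N, small Fz) after the expected 2.8 mm. Next, the left fence.

```bash
for i in 1; do python3 -m jog '-0.01 0.05 0 0;0 0 0 0;0 0 0 0' | grep -E 'pos|wrist';python3 -m jog '-0.01 0.05 0 0;0 0 0 0;0 0 0 0' | grep -E 'pos|wrist';python3 -m jog '-0.01 0.05 0 0;0 0 0 0;0 0 0 0' | grep -E 'pos|wrist'; python3 -m jog '-0.01 0.05 0 0;0 0 0 0;0 0 0 0' | grep -E 'pos|wrist'; done
```

```text
tool_pos: [476.6, 64.7, 30.4]
wrist_force: [-4.1, -3.0, 1.5]
tool_pos: [476.4, 65.2, 30.3]
wrist_force: [-4.6, -3.6, 0.5]
tool_pos: [476.3, 65.7, 30.3]
wrist_force: [-4.2, -3.5, 0.3]
tool_pos: [476.3, 66.2, 30.3]
wrist_force: [-3.8, -1.9, -1.1]
```

```bash
python3 -m jog '-0.01 0.05 0 0;0 0 0 0;0 0 0 0' | grep -E 'pos|wrist';python3 -m jog '-0.01 0.05 0 0;0 0 0 0;0 0 0 0' | grep -E 'pos|wrist|orie|width'; python3 - <<'E'
from h import *
c=viewer.calibration("wrist"); im=viewer.capture("wrist")[:,:,::-1]
u=proj(c,(486.4,86,8)); x,y=int(u[0])-80,int(u[1])-50; print(x,y)
cv2.imwrite("pics/w6c.png",crop(im,x,y,160,120,5))
E
```

```text
tool_pos: [476.1, 66.6, 30.3]
wrist_force: [-4.2, -3.1, -1.0]
tool_pos: [476.0, 67.2, 30.3]
orientation: [-3.139, 0.0, 1.781]
wrist_force: [-4.6, -2.5, -0.0]
gripper_width: 0.324
267 169
```

View pics/w6c.png

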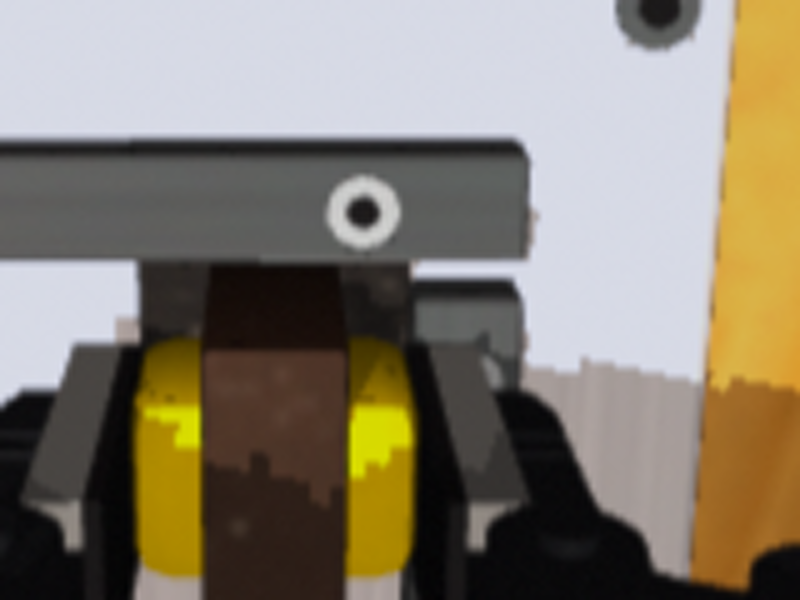

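The base is now flush with the far fence, and its front edge is at the left fence. The core has kept its place in the tool (row ≈239) while the base edge reads ≈222 instead of 218. That is either occlusion by the fence or the part tilting in the pads. I'll work it out numerically.

```bash
python3 - <<'E'
from h import *; import pickle
c=viewer.calibration("wrist"); R=np.array(c["R"]); o=-R.T@c["t"]; print("cam",o.round(1),"fwd",R[2].round(3))
im=viewer.capture("wrist"); print(env.observe()["tool_pos"])
for col in (298,302,336,340,345): print(col, im[214:234,col].mean(1).round().astype(int))
y=.21; ux=np.array([np.cos(y),np.sin(y)]);uy=np.array([-np.sin(y),np.cos(y)])
for z in(8,12,16): print(z,proj(c,[*(np.array([486.4,86])-15*ux),z]))
# world pos of fence edge row221 at z16 (col 320), base edge at z12 row 218 (rigid) and 222
for r,z in((221,16),(218.2,12),(222,12)): print(r,z,(onz(c,(320,r),z)[:2]-[486.4,86])@uy)
E
```

```text
cam [461.5 135.2 162.7] fwd [ 0.054 -0.265 -0.963]
[476.03966167  67.17769629  30.29807349]
298 [94 94 93 94 95 95 82 56 41 40 39 39 40 39 41 41 41 41 41 40]
302 [94 94 94 94 95 95 81 56 42 40 40 40 40 44 43 42 40 40 40 41]
336 [200 206 200 161 100  86  97  72  44  39  39  31  25  24  24  26  25  27
  27  25]
340 [107 178 202 197 149  89  88  71  45  41  40  38  31  25  24  23  23  23
  23  23]
345 [183 142  94  85  93  95  96  69  40  39  46  53  50  45  41  38  31  25
  25  25]
8 [320.58273941 218.97833152]
12 [320.54039148 221.36761405]
16 [320.49594772 223.87514426]
221 16 1.621566775410169
218.2 12 1.8257362777551343
222 12 -0.36663687855720584
```

The camera looks from the +y side, so the fence occludes the base. The rigid prediction for the base edge is row 218.2 and the fence face at that height is row ≈218.5, so the part is just reaching the left fence with no tilt. I'll continue pushing in y.

```bash
python3 -m jog '-0.01 0.05 0 0;0 0 0 0;0 0 0 0' | grep -E 'pos|wrist';python3 -m jog '-0.01 0.05 0 0;0 0 0 0;0 0 0 0' | grep -E 'pos|wrist|orie|width'
```

```text
tool_pos: [476.0, 67.4, 30.3]
wrist_force: [-4.4, -5.0, -0.6]
tool_pos: [476.0, 67.5, 30.3]
orientation: [-3.14, 0.002, 1.781]
wrist_force: [-4.6, -5.9, -0.4]
gripper_width: 0.324
```

```bash
python3 -m jog '0.01 0.05 -0.03 0;0 0 0 0;0 0 0 0' | grep -E 'pos|wrist';python3 -m jog '0.02 0.03 0 0;0 0 0 0;0 0 0 0;0 0 0 0' ; python3 - <<'E'
from h import *
f=np.array([env.observe()["wrist_force"]])[0]; y=.21; print("ux",f[0]*np.cos(y)+f[1]*np.sin(y),"uy",-f[0]*np.sin(y)+f[1]*np.cos(y))
im=viewer.capture("wrist")[:,:,::-1]; t=viewer.capture("top")[:,:,::-1]; s=viewer.capture("scene")[:,:,::-1]
cv2.imwrite("pics/fin.png",np.vstack([np.hstack([crop(im,247,159,160,100,2.5),crop(s,270,140,80,50,5)]),np.hstack([crop(t,160,190,80,50,5),crop(t,240,145,80,50,5)])]))
E
```

```text
tool_pos: [476.0, 67.5, 30.3]
wrist_force: [-5.9, -10.0, 3.3]
time: 13.33
tool_pos: [476.0, 67.5, 30.3]
orientation: [-3.138, 0.003, 1.781]
wrist_force: [-7.6, -11.7, 5.5]
gripper_width: 0.326
finger_force: 40.7
ux -9.826803267195201 uy -9.850459588237436
```

View pics/fin.png

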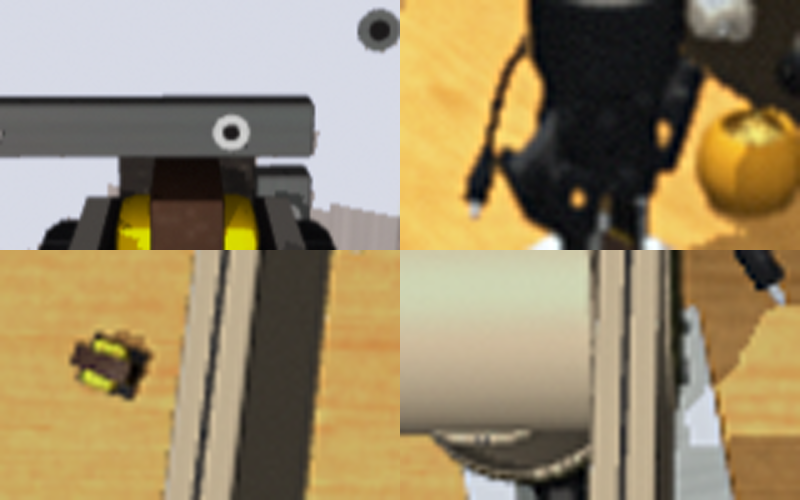

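The final picture shows the part square against the left fence and the far fence, with the small transformer untouched. Force is about 9.8 N along each corner axis, with no movement over the last 0.8 mm of command. I'll check that it stays steady and then hand in.

```bash
python3 -m jog '0 0 0 0;0 0 0 0;0 0 0 0;0 0 0 0;0 0 0 0;0 0 0 0'; python3 -c "
from cell import env
print(env.sign_off())"
```

```text
time: 13.98
tool_pos: [476.0, 67.5, 30.3]
orientation: [-3.138, 0.003, 1.781]
wrist_force: [-7.5, -11.9, 5.6]
gripper_width: 0.323
finger_force: 40.7
the job is handed in; nothing more can be done
None
```

I handed the job in at 14.0 s with the larger transformer upright on the plate, square in the corner and still gripped at about 41 N; the wrist force was about 10 N toward each fence and steady, the smaller transformer was left where it was, and the hand-in returned no verdict.

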